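# Load an alternator end bracket and clamp it with a sliding strap and cam lever

### The arm

A 6-joint arm with a two-finger parallel gripper is mounted at the origin on the work surface. World frame = base frame: x ahead of the robot, y to its left, z up, the work surface at z = 0. Lengths are in m, angles in rad, forces in N, time in s.
With the tool pointing down it reaches from about 0.425 to 0.95 m from the base axis. Payload 14.7 kg.
Tool frame: the origin (TCP) lies on the centre line of the jaws, within the pads' length; the fingertips stand manip.tip_reach ahead of it and the grasp point (between the pads) lies 8 mm behind it (manip.tip_reach is the distance from the TCP to the fingertips, in m); z points along the fingers, y is the direction in which the jaws open and shut (so a half turn about z gives the same grasp; the last joint's range is limited). The gripper opens to 85 mm and grips with 20 to 120 N. Pads are 22 mm wide; open, the fingers measure 114 mm over their backs; the gripper's body (76 mm by 85 mm) begins 54 mm behind the grasp point. The pads swing forward as they close: fully open they stand 13 mm farther back than shut.
Start: joints at [-1.358, 0.48, 1.596, -0, 1.065, -0.047], TCP at [0.167, -0.628, 0.242] pointing down, gripper open.
Joint ranges: [-2.75, 2.75], [-0.82, 2.05], [0.23, 2.67], [-1.56, 4.7], [0.09, 2.69], [-2.92, 2.92]. Speed limits (rad/s): [1.89, 1.89, 2.39, 3.01, 3.01, 3.01].

### API

Orientations are given as a unit quaternion [x, y, z, w].
In Python, from bench import get_obs, viewer, ticket, spotter, manip gives the robot as it stands.
- The arm moves only by the tool arm_command, never from a script. Its argument "series" is a list of rows, each a list of 5 numbers: the shift along the tool's x, y, z in m, then the turn about the tool's z in degrees, then the finger opening in m, from 0 to 0.0854. A call has exactly 5 rows; each row is the pose to reach, as a shift and turn from the pose measured when the call began, along the tool's axes at that moment; what a row does not reach only later rows make up. A row lasts 1/12 s, in which the tool goes at most 41.7 mm and 7.16 degrees, less where a joint would pass 70% of its speed; a pose out of reach is approached as far as the arm can. A call with a gripper value outside its range is refused whole. The fingers move at their own pace and stop on an object; "newtons" is the grip in N (left out, the last holds). Time passes only in rows, so rows that repeat a pose let the fingers close, or fill a call up. It gives the time, the measured TCP pose, the force and the opening at its end, in the units of the state.
- get_obs(): the state, without advancing time (a new reading comes with each control period).
- viewer.read_camera(name): name is "side" or "top"; returns the picture (384x512x3 uint8, red, green, blue); there is no depth.
- viewer.camera_params(name): a dict with "fx", "fy", "cx", "cy" (pixels), "R" (3x3) and "t" (3): a world point X has camera coordinates R X + t. Camera axes: x right, y down, z forward; pixel columns grow to the right and rows downward; lengths in m; the calibration is good to about 2 mm. A picture is of the moment at which its call begins. camera_params takes no time and is no camera call.
- ticket.close_job(): hands the job in, once; it reports no verdict.
Trained networks look in the newest picture that a camera, given by its name, has taken for a name from the list of things; names that differ only in an ending like _2 or _b are one class to them, and where a whole thing is asked for, a point or a joint stands for the part that bears it (a point fixed in the world has none). Each returns a list of dicts, best first, with "conf" (0 to 1); they miss things now and then, are a little off and sometimes report something else, mostly with a low value. They report only what shows in the picture. A call takes as long as a camera call.
- spotter.spot_in(target, camera): "bbox" ([left, top, width, height] in pixels, round what is visible of it).
- spotter.pinpoint(target, camera): "at" ([row, column] in pixels: a listed point, or the origin of a listed thing).
The state is a dict: "clock": time; "q": joint angles; "qd": joint speeds; "joint_efforts": joint torques, N m; "tcp_pos": TCP position; "tool_rot": TCP orientation; "ft_force": force on the tool from outside, world axes, zero at the start; "ft_torque": the same for the moment, N m; "width": opening from 0.0 (shut) to 1.0 (fully open).
Only numpy, scipy, OpenCV 4.12 (cv2) and the standard library are available. Lean on these libraries where they do the work, as an engineer would, in place of code of your own. Each camera call takes 0.05 s, during which the arm holds its last target. There are 200 camera calls.

### The job

Lower the alternator end bracket (do not drop it), boss up and either way round, over the two locating pins of the assembly fixture until it sits flush on the nest, and let go of it. Then hook the fingers behind the spring-loaded strap's crosspiece, one finger each side of strap and open cam lever, draw the strap out over the bracket's rim until its scribed line is level with the witness lines on the guide and, holding it there, squeeze the cam lever shut along the strap. The cam's lock nut is still loose, so finish while holding: keep your grip on the strap, at its line, with the lever shut and the bracket flush, and leave the other parts on the bench where they are.

Things in the scene. Friction and masses are not known exactly. Their poses are not given: they have to be found in the camera images.
- bracket_center (a point): Alternator end bracket, loose, cast aluminium, 0.34 to 0.53 kg, flat on the bench, boss up: disc 90 mm across, 11 mm thick, with an upright round boss in its middle (40 mm across, top 42 mm above the underside; grip it here) and two opposite ears along its x axis. This point: on its axis, 21 mm above the underside, z up. The same turned half round.
- bracket_hole (a point): Centre of the hole in one ear of the bracket, at its top face: 12 mm through hole, 60 mm from the bracket's axis along its +x; the other ear is alike at -x. Each ear is 30 x 32 mm, 11 mm thick; 150 mm over both ears.
- nest (a point): Centre of the flat top of the fixture's round nest (86 mm across), 30 mm above the bench, 14 mm above its base plate (bolted down). Seated, the bracket's underside rests here with its ears over the pins. Fixture axes: x along the line of the two pins, y from the nest to the strap's guide, z up.
- pin (a point): Tip of the +x locating pin: steel, 10 mm across with a bullet nose, at x = +60 mm, y = 0 from the nest's centre, on a pad level with the nest, rising 24 mm above it. The other pin is alike at x = -60 mm.
- crosspiece (a point): Middle of the rear face (towards the guide; the fingers bear here) of the strap's crosspiece, a T-bar 96 mm long along x, 12 mm thick, 14 mm high, 44 to 58 mm above the bench. Retracted it is at fixture x = 0, y = 89 mm; at the mark y = 61 mm. A nose 24 mm wide reaches 28 mm from this point towards the nest; at the mark it lies 3 mm above the bracket's rim.
- witness (a point): Middle between the two white witness lines on top of the guide's cheeks, x = 0, y = 155 mm, 58 mm above the bench. The guide is fixed, 54 mm wide, y = 129 to 208 mm, 80 mm high at the lever's hub. The strap, a steel bar 20 mm wide, runs through it along y at x = 0. Between crosspiece and guide (40 mm gap when retracted) only the 16 mm high base plate lies beside the strap.
- strap (a joint): Travel of the strap out of the guide towards the nest, m: 0 retracted (start), 0.028 when the black line across its top is level with the white witness lines (the length mark), 0.040 end of travel. A spring in the guide draws it back, about 2 N at 0 and 6 N at the mark; let go, it returns, lever open or shut, as the cam's lock nut is loose.
- lever_end (a point): Middle of the round free end of the cam lever, a dark steel bar 12 mm wide whose arm lies just above the strap, 59.5 to 72 mm above the bench. It swings level about an upright pivot on the guide (fixture x = 4, y = 141 mm). This point is 64 mm from the pivot, 66 mm above the bench; the tip is 6 mm farther.
- cam_lever (a joint): Angle of the cam lever, rad: 0 shut (along the strap, outer face flush with the strap's +x side, x = 10 mm), growing as the free end swings to the fixture's +x side, up to 0.46. Starts at 0.32 to 0.42, stays where left (stiff: about 2 N at its end moves it). Gripping the strap with one finger outside the lever pushes it shut.
- pulley_a: Loose grooved steel pulley, 58 mm across, 42 mm high, standing beside the fixture; origin at the centre of its underside. Leave it.
- pulley_b: Loose grooved steel pulley, 66 mm across, 36 mm high, standing beyond the fixture; origin at the centre of its underside. Leave it.
- nut: Loose hexagon nut, 29 mm over corners, 13 mm high, lying on a corner of the fixture's base plate; origin at the centre of its underside. Leave it.
- bearing: Loose steel ball bearing ring, 52 mm across, 15 mm high; origin at the centre of its underside. Leave it.
- spray_can: Standing spray can, 64 mm across, 170 mm high; origin at the centre of its underside. Leave it.
- screwdriver: Loose screwdriver lying on the bench, origin below its middle. Leave it.
- regulator: Loose green regulator circuit board, 85 x 60 mm; origin at the centre of its underside. Leave it.

How it is judged:
On the way, in this order (a step that is already met when the one before it is completed fails the run):
1. the bracket sits flush on the nest over both pins, let go, strap still back (horizontal distance between bracket_center and nest below 0.004 m and z of bracket_center in the frame of nest between 0.019 and 0.0228 m and angle between bracket_center's own z axis and vertical below 0.035 rad and angle between the x axis of bracket_center and the x axis of nest, either way round below 0.06 rad and contact force between bracket and the fingers below 0.1 N and value of joint strap below 0.015 m), for 0.2 s.
2. the fingers hold the strap at its line while the cam lever is still open (value of joint strap between 0.024 and 0.032 m and contact force between strap and the fingers above 1 N and value of joint cam_lever above 0.15 rad), for 0.2 s.
3. the cam lever is shut with the strap held at its line (value of joint strap between 0.024 and 0.032 m and contact force between strap and the fingers above 1 N and value of joint cam_lever below 0.07 rad), for 0.2 s.
At the end, for the whole second after the job is handed in: Bracket on the nest over both pins (within 4 mm, underside within 1.8 mm, tilt under 2 degrees, fingers off it); strap's line within 4 mm of the witness lines; lever shut within 0.07 rad; fingers holding the strap with over 2 N (horizontal distance between bracket_center and nest below 0.004 m and z of bracket_center in the frame of nest between 0.019 and 0.0228 m and angle between bracket_center's own z axis and vertical below 0.035 rad and angle between the x axis of bracket_center and the x axis of nest, either way round below 0.06 rad and contact force between bracket and the fingers below 0.1 N and value of joint strap between 0.024 and 0.032 m and contact force between strap and the fingers above 2 N and value of joint cam_lever below 0.07 rad); the arm keeps its last pose, push and grip.
It fails at once if the bracket is dropped (falls free of the fingers faster than 0.4 m/s) (linear speed of bracket above 0.4 m/s and contact force between bracket and the fingers below 0.1 N).
It fails at once if the cam lever is shut while the strap is more than 8 mm short of its line (shut too soon, or strap let go afterwards) (value of joint cam_lever below 0.1 rad and value of joint strap below 0.02 m).
It fails at once if another part on the bench is moved by more than 30 mm (distance of any of pulley_a, pulley_b, nut, bearing, spray_can, screwdriver, regulator from where it was at the start of the episode above 0.03 m).
It also fails if it takes over 51 s, if anything falls off the work surface, if the arm or the gripper's body presses on something with over 40 N, if the wrist force passes 120 N, or if a joint passes its speed limit or range.

## Working session

There is one attempt and no reset: what is moved stays moved. The work goes in short steps, Python scripts to look and compute and a tool call to move; the robot and the scene stay as the last step left them, time stands still between calls to the robot, and variables do not carry over. Pictures are saved under pics/ and viewed, about 8 in all and at most 12, crops included, and the job is handed in when it is done.

Besides the shell and the picture viewer there is one more tool, called by a JSON object that holds its "api" and its "payload", one argument or row to a line. arm_command: Moves the arm, as the interface text tells. Its arguments: {"type":"object","properties":{"series":{"type":"array"},"newtons":{"type":"number"}},"required":["series"]}

```bash
mkdir -p pics; cat > h.py <<'E'
import numpy as np, cv2
from bench import get_obs, viewer, ticket, spotter, manip
from scipy.spatial.transform import Rotation as Ro
def ray(cam,rc):
    p=viewer.camera_params(cam);R=np.array(p['R']);t=np.array(p['t'])
    d=R.T@np.array([(rc[1]-p['cx'])/p['fx'],(rc[0]-p['cy'])/p['fy'],1]);return -R.T@t,d
def at_z(cam,rc,z):
    o,d=ray(cam,rc);return o+d*(z-o[2])/d[2]
def proj(cam,X):
    p=viewer.camera_params(cam);c=np.array(p['R'])@np.array(X)+np.array(p['t'])
    return np.array([p['cy']+p['fy']*c[1]/c[2],p['cx']+p['fx']*c[0]/c[2]])
def snap(cam,name):
    im=viewer.read_camera(cam);cv2.imwrite('pics/'+name+'.png',im[:,:,::-1]);return im
E
python3 - <<'E'
from h import *
o=get_obs();print({k:np.round(v,3) for k,v in o.items()},manip.tip_reach)
a=snap('side','side0');b=snap('top','top0')
cv2.imwrite('pics/both0.png',np.hstack([a,b])[:,:,::-1][:, :]) 
for c in('side','top'):
    p=viewer.camera_params(c);print(c,p['fx'],np.round(-np.array(p['R']).T@np.array(p['t']),3),np.round(np.array(p['R'])[2],2))
Z=dict(bracket_center=.021,bracket_hole=.011,nest=.03,pin=.054,crosspiece=.051,witness=.058,lever_end=.066,pulley_a=0,nut=.016,bearing=0,spray_can=0,screwdriver=0,regulator=0)
for k,z in Z.items():
  for c in('top','side'):
    for d in spotter.pinpoint(k,c)[:3]:
        if d['conf']>.2: print(k,c,np.round(d['at'],1),round(d['conf'],2),np.round(at_z(c,d['at'],z),4))
E
```

```text
{'clock': np.float64(0.0), 'q': array([-1.358,  0.481,  1.597, -0.   ,  1.065, -0.047]), 'qd': array([-0.   , -0.   , -0.001, -0.001,  0.   ,  0.002]), 'joint_efforts': array([-2.0000e-03, -9.5066e+01, -4.3017e+01, -1.0000e-03,  1.3000e-02,
       -0.0000e+00]), 'tcp_pos': array([ 0.167, -0.628,  0.242]), 'tool_rot': array([ 0.992,  0.13 , -0.   , -0.001]), 'ft_force': array([ 0.056,  0.075, -0.255]), 'ft_torque': array([-0.011, -0.033, -0.025]), 'width': np.float64(0.999)} 0.011
side 384.9693598619162 [0.237 0.833 0.576] [ 0.26 -0.83 -0.5 ]
top 374.0991599109991 [0.437 0.014 0.935] [ 0.07  0.01 -1.  ]
bracket_center top [211.2 382.5] 0.79 [ 0.4719 -0.2798  0.021 ]
bracket_center side [162.1 284.8] 0.7 [ 0.4836 -0.2914  0.021 ]
bracket_hole top [189.1 394.8] 0.9 [ 0.5273 -0.3138  0.011 ]
nest top [183.8 275.2] 0.91 [ 0.5342 -0.0177  0.03  ]
nest side [194.1 243.1] 0.87 [ 0.5399 -0.0359  0.03  ]
pin top [156.1 275. ] 0.79 [ 0.5979 -0.0156  0.054 ]
pin side [188.5 221.1] 0.65 [ 0.5928 -0.0059  0.054 ]
crosspiece top [184.1 241.6] 0.8 [0.5301 0.0628 0.051 ]
crosspiece top [242.2 227.2] 
[... 795 characters left out ...]
6484 0.1139 0.    ]
nut top [205.  297.5] 0.5 [ 0.4842 -0.0736  0.016 ]
nut side [196.6 270.4] 0.58 [ 0.4704 -0.0708  0.016 ]
nut side [155.9 234.6] 0.27 [ 0.6599 -0.2903  0.016 ]
bearing top [131.7 354. ] 0.52 [ 0.6729 -0.2166  0.    ]
spray_can top [131.3 394.4] 0.7 [ 0.6752 -0.3185  0.    ]
spray_can side [158.5 236.6] 0.72 [ 0.658  -0.3048  0.    ]
screwdriver top [251.9 124.3] 0.9 [0.3618 0.3542 0.    ]
screwdriver top [131.3 392.7] 0.38 [ 0.6752 -0.3142  0.    ]
screwdriver side [325.7 264.7] 0.64 [0.3605 0.3546 0.    ]
regulator top [162.4 126. ] 0.8 [0.5864 0.3594 0.    ]
regulator side [295.6 157.3] 0.87 [0.5869 0.3521 0.    ]
regulator side [327.6 265.2] 0.74 [0.3584 0.3585 0.    ]
```

```bash
python3 - <<'E'
from h import *
a=cv2.imread('pics/side0.png');b=cv2.imread('pics/top0.png')
A=cv2.resize(a[120:270,170:370],(800,600),interpolation=cv2.INTER_CUBIC)
B=cv2.resize(b[120:270,200:440],(800,500),interpolation=cv2.INTER_CUBIC)
cv2.imwrite('pics/A.png',A);cv2.imwrite('pics/B.png',B)
E
```

```text
(no output)
```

View pics/B.png

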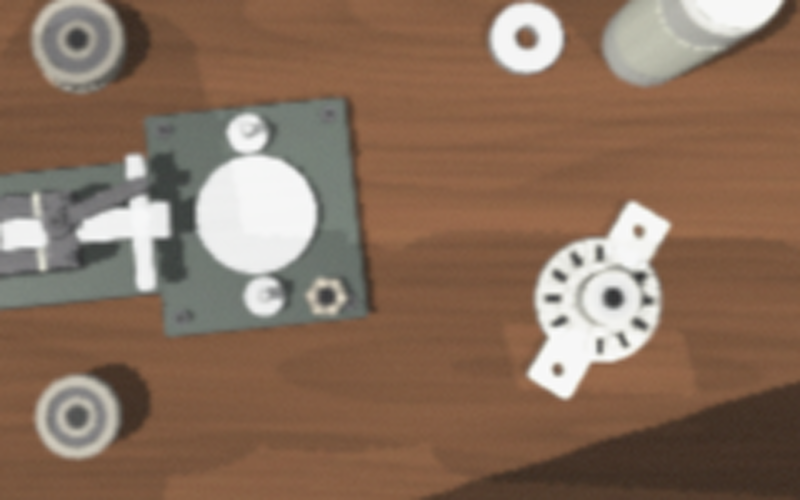

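View pics/A.png

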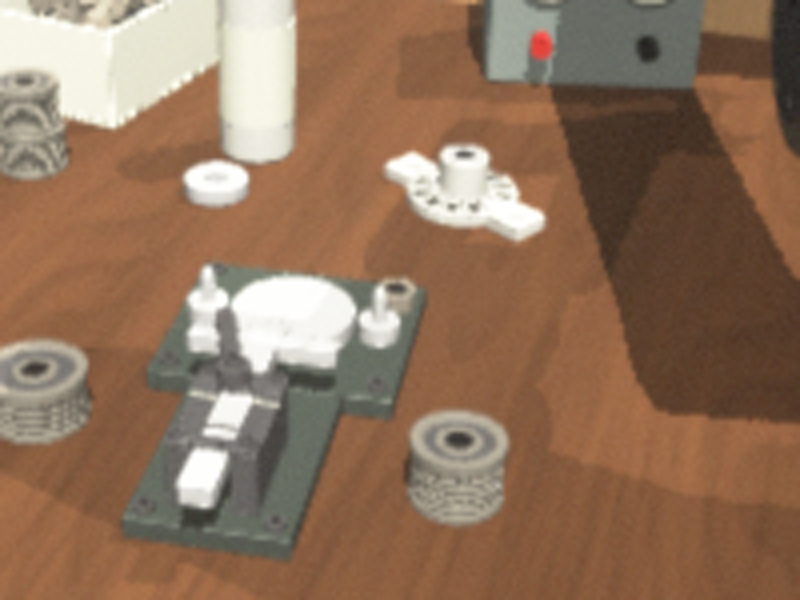

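Top crop (scale 3.33, offset 200/120): nest at (256,214), pads at (248,132) and (265,297), bracket boss at (613,297), ear holes at (638,231) and (558,369). The lever is open towards fixture +x, which is world +x. Side crop (scale 4): pin tips at (208,268) and (381,290). The net's side row for the nest looks about 4 px too high, so I'll fit the fixture pose with robust least squares.

```bash
cat > fit.py <<'E'
from h import *
from scipy.optimize import least_squares
def fit(obs,x0,dz=True):
    # obs: list (cam,(row,col),local xyz)
    def pt(s,l):
        c,n=np.cos(s[2]),np.sin(s[2]);return [s[0]+c*l[0]-n*l[1],s[1]+n*l[0]+c*l[1],l[2]]
    f=lambda s:np.concatenate([proj(c,pt(s,l))-np.array(p) for c,p,l in obs])
    r=least_squares(f,x0,loss='soft_l1',f_scale=1.0);return r.x,r.fun.reshape(-1,2)
E
python3 - <<'E'
from fit import *
T=lambda x,y:('top',(120+y*.3,200+x*.3)); S=lambda x,y:('side',(120+y/4,170+x/4))
fx=[(*T(256,214),(0,0,.03)),('top',(183.8,275.2),(0,0,.03)),('top',(156.1,275),(.06,0,.054)),(*T(248,132),(.06,0,.03)),(*T(265,297),(-.06,0,.03)),
('top',(184.1,241.6),(0,.089,.051)),('top',(187.8,212.5),(0,.155,.058)),
(*S(208,268),(.06,0,.054)),(*S(381,290),(-.06,0,.054)),('side',(188.5,221.1),(.06,0,.054)),(*S(294,314),(0,0,.03)),('side',(206.4,233.5),(0,.089,.051)),('side',(219.2,227.5),(0,.155,.058))]
for sel in (fx,fx[:7],fx[7:]):
    s,r=fit(sel,[.53,-.02,.1]);print(np.round(s,4));
s,r=fit(fx,[.53,-.02,.1]);print(np.round(r,1).tolist())
b=[(*T(613,297),(0,0,.042)),('top',(211.2,382.5),(0,0,.021)),(*T(638,231),(.06,0,.011)),(*T(558,369),(-.06,0,.011)),('top',(189.1,394.8),(.06,0,.011)),
(*S(465,155),(0,0,.042)),('side',(162.1,284.8),(0,0,.021)),(*S(408,166),(.06,0,.011)),(*S(519,219),(-.06,0,.011))]
for sel in (b,b[:5],b[5:]):
    s,r=fit(sel,[.475,-.28,-.5]);print(np.round(s,4))
s,r=fit(b,[.475,-.28,-.5]);print(np.round(r,1).tolist())
o=get_obs();R=Ro.from_quat(o['tool_rot']).as_matrix();print(np.round(R,3),o['tcp_pos'])
E
```

```text
[ 0.5348 -0.0216  0.0942]
[ 0.5347 -0.0221  0.097 ]
[ 0.5344 -0.0199  0.0918]
[[-0.6, 0.0], [-0.2, 1.6], [1.4, 0.1], [-0.4, 0.4], [-0.9, -0.6], [1.5, -1.8], [-0.3, -0.8], [-0.3, -0.1], [-0.4, -0.4], [-1.8, 0.8], [-1.6, -0.4], [1.1, 1.2], [0.4, -0.1]]
[ 0.4757 -0.2771 -0.5368]
[ 0.4752 -0.2777 -0.5495]
[ 0.477  -0.2742 -0.4872]
[[0.2, 0.3], [-1.6, -1.2], [-0.2, 0.9], [-0.1, 0.3], [-0.0, -2.5], [-0.3, 0.2], [2.2, 1.3], [-0.6, 1.2], [-1.2, -0.3]]
[[ 0.966  0.257 -0.   ]
 [ 0.257 -0.966 -0.   ]
 [-0.     0.    -1.   ]] [ 0.16701606 -0.62816956  0.24230046]
```

```bash
cat > go.py <<'E'
from h import *
import sys
FX=np.array([.5348,-.0216]);FT=.0942
def fxw(x,y): c,s=np.cos(FT),np.sin(FT);return FX+[c*x-s*y,s*x+c*y]
def rel(xy,z,yang):   # yang: world angle of tool y (deg), half-turn symmetric
    o=get_obs();R=Ro.from_quat(o['tool_rot']).as_matrix()
    d=R.T@(np.array([*xy,z])-o['tcp_pos'])
    cur=np.degrees(np.arctan2(R[1,1],R[0,1]));t=-((yang-cur+90)%180-90)
    print('shift mm',np.round(d*1000,1),'turn',round(t,2),'n',round(np.linalg.norm(d)*1000/41.7,1),'clock',round(float(o['clock']),2),'tilt',np.round(R[:,2],3),'F',np.round(o['ft_force'],1),'w',round(float(o['width'])*85.4,1),'tcp',np.round(o['tcp_pos'],4),'yang',round(cur,2),'tip',manip.tip_reach)
E
python3 -c "
from go import *
rel((.4757,-.2772),.12,-30.8)"
```

```text
shift mm [ 388.5 -259.9  122.3] turn -44.31 n 11.6 clock 1.4 tilt [-0. -0. -1.] F [ 1.1  0.  -0.2] w 85.4 tcp [ 0.167  -0.6282  0.2423] yang -75.11 tip 0.011
```

{"api": "arm_command", "payload": {
  "series": [
    [0.033,-0.022,0.01,-4,0.085],
    [0.066,-0.044,0.02,-8,0.085],
    [0.099,-0.066,0.03,-12,0.085],
    [0.132,-0.088,0.04,-16,0.085],
    [0.165,-0.11,0.05,-20,0.085]
  ],
  "newtons": 40
}}

```text
clock: 1.82
tcp_pos: [0.299, -0.4781, 0.1921]
tool_rot: [0.954, 0.301, 0.0, 0.0]
ft_force: [1.0, 0.1, -0.2]
width: 0.993
```

```bash
python3 -c "
from go import *
rel((.4757,-.2772),.12,-30.8)"
```

```text
shift mm [260. -63.  72.] turn -24.15 n 6.6 clock 1.82 tilt [ 0. -0. -1.] F [ 1.   0.1 -0.2] w 84.8 tcp [ 0.299  -0.4781  0.1921] yang -54.95 tip 0.011
```

{"api": "arm_command", "payload": {
  "series": [
    [0.037,-0.009,0.01,-5,0.08],
    [0.075,-0.018,0.02,-10,0.08],
    [0.113,-0.027,0.03,-15,0.08],
    [0.15,-0.036,0.04,-20,0.08],
    [0.185,-0.045,0.05,-24.1,0.08]
  ]
}}

```text
clock: 2.23
tcp_pos: [0.4258, -0.3334, 0.1418]
tool_rot: [0.869, 0.496, 0.0, 0.0]
ft_force: [1.2, 0.0, 0.9]
width: 0.934
```

```bash
python3 -c "
from go import *
rel((.4757,-.2772),.12,-30.8)"
```

```text
shift mm [73.8 14.3 21.8] turn 0.22 n 1.9 clock 2.23 tilt [ 0.001 -0.001 -1.   ] F [1.2 0.  0.9] w 79.8 tcp [ 0.4258 -0.3334  0.1418] yang -30.58 tip 0.011
```

{"api": "arm_command", "payload": {
  "series": [
    [0.036,0.007,0.01,0.2,0.08],
    [0.072,0.014,0.02,0.2,0.08],
    [0.0738,0.0143,0.04,0.2,0.08],
    [0.0738,0.0143,0.06,0.2,0.08],
    [0.0738,0.0143,0.07,0.2,0.08]
  ]
}}

```text
clock: 2.65
tcp_pos: [0.4757, -0.276, 0.07]
tool_rot: [0.869, 0.495, -0.0, -0.0]
ft_force: [-0.6, -1.3, 0.2]
width: 0.937
```

```bash
python3 -c "
from go import *
a=snap('side','s1')
cv2.imwrite('pics/A1.png',cv2.resize(a[80:230,200:400,::-1],(800,600),interpolation=cv2.INTER_CUBIC))
rel((.4757,-.2772),.03,-30.8)"
```

```text
shift mm [-0.4  1.5 39. ] turn 0.06 n 0.9 clock 2.7 tilt [-0.002  0.001 -1.   ] F [-1.5  1.4 -3.1] w 79.5 tcp [ 0.4747 -0.2761  0.069 ] yang -30.74 tip 0.011
```

View pics/A1.png

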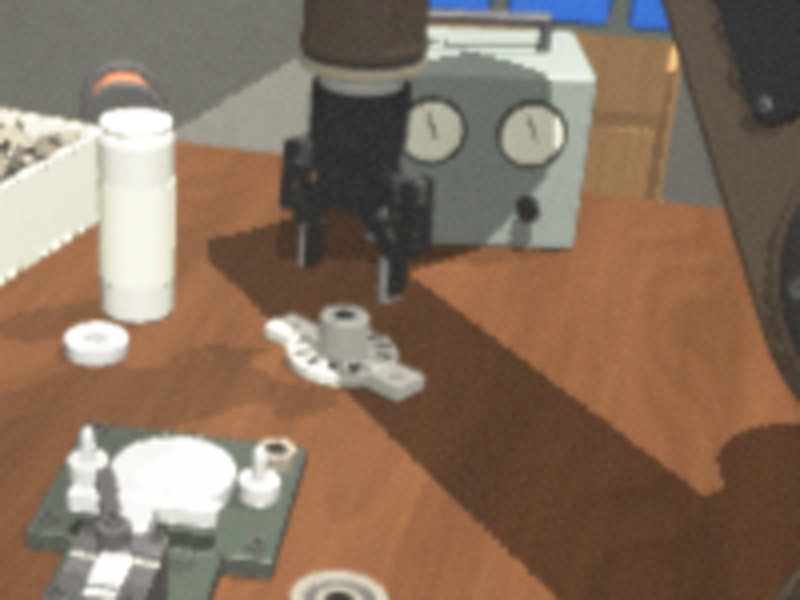

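The fingers straddle the boss: tips at (308,262) and (390,295), boss top at (345,312). I'll descend and grip.

{"api": "arm_command", "payload": {
  "series": [
    [0,0.001,0.013,0,0.08],
    [0,0.0015,0.026,0,0.08],
    [0,0.0015,0.039,0,0.08],
    [0,0.0015,0.039,0,0.06],
    [0,0.0015,0.039,0,0.03]
  ],
  "newtons": 40
}}

```text
clock: 3.12
tcp_pos: [0.4756, -0.2772, 0.0303]
tool_rot: [0.869, 0.494, -0.001, -0.001]
ft_force: [-0.1, 0.2, 0.8]
width: 0.676
```

{"api": "arm_command", "payload": {
  "series": [
    [0,0,0,0,0.03],
    [0,0,0,0,0.03],
    [0,0,0,0,0.03],
    [0,0,0,0,0.03],
    [0,0,0,0,0.03]
  ],
  "newtons": 40
}}

```text
clock: 3.53
tcp_pos: [0.4759, -0.2779, 0.0317]
tool_rot: [0.869, 0.494, -0.001, -0.001]
ft_force: [-3.4, -2.4, 5.2]
width: 0.451
```

```bash
python3 -c "
from go import *
rel(fxw(0,0),.09,np.degrees(FT))"
```

```text
shift mm [250.3 -80.7 -58.3] turn -36.19 n 6.5 clock 3.53 tilt [-0.001  0.001 -1.   ] F [-3.4 -2.4  5.2] w 38.5 tcp [ 0.4759 -0.2779  0.0317] yang -30.8 tip 0.011
```

{"api": "arm_command", "payload": {
  "series": [
    [0,0,-0.01,0,0.03],
    [0,0,-0.025,0,0.03],
    [0,0,-0.045,0,0.03],
    [0.02,-0.007,-0.06,-3,0.03],
    [0.05,-0.016,-0.07,-7,0.03]
  ],
  "newtons": 60
}}

```text
clock: 3.95
tcp_pos: [0.4885, -0.2285, 0.1045]
tool_rot: [0.838, 0.546, 0.0, 0.001]
ft_force: [1.5, -0.0, -3.9]
width: 0.446
```

```bash
python3 -c "
from go import *
rel(fxw(0,0),.10,np.degrees(FT))"
```

```text
shift mm [207.9 -41.3   4.3] turn -29.25 n 5.1 clock 3.95 tilt [ 0.001 -0.001 -1.   ] F [ 1.5 -0.  -3.9] w 38.1 tcp [ 0.4885 -0.2285  0.1045] yang -23.86 tip 0.011
```

{"api": "arm_command", "payload": {
  "series": [
    [0.034,-0.007,0,-5,0.03],
    [0.068,-0.014,0,-10,0.03],
    [0.102,-0.021,0,-15,0.03],
    [0.136,-0.028,0,-20,0.03],
    [0.17,-0.034,0.001,-25,0.03]
  ]
}}

```text
clock: 4.37
tcp_pos: [0.5263, -0.0577, 0.1048]
tool_rot: [0.699, 0.716, 0.0, 0.001]
ft_force: [0.9, -0.6, -3.7]
width: 0.441
```

{"api": "arm_command", "payload": {
  "series": [
    [0.011,0.006,0,-2,0.03],
    [0.022,0.0125,0,-4.2,0.03],
    [0.032,0.018,0,-4.2,0.03],
    [0.0375,0.0205,0,-4.2,0.03],
    [0.0375,0.0205,0,-4.2,0.03]
  ]
}}

```text
clock: 4.78
tcp_pos: [0.5465, -0.0193, 0.1051]
tool_rot: [0.672, 0.74, 0.0, 0.002]
ft_force: [-0.1, -0.3, -3.2]
width: 0.439
```

```bash
python3 -c "
from go import *
rel(fxw(0,0),.10,np.degrees(FT))
a=snap('side','s2');b=snap('top','t2')
for k in ('bracket_center','bracket_hole','pin'):
  for c in('top','side'):
    for d in spotter.pinpoint(k,c)[:2]:
      if d['conf']>.2: print(k,c,np.round(d['at'],1),round(d['conf'],2))
A=cv2.resize(a[130:220,200:300,::-1],(400,360),interpolation=cv2.INTER_CUBIC);B=cv2.resize(b[140:230,230:330,::-1],(400,360),interpolation=cv2.INTER_CUBIC)
cv2.imwrite('pics/C2.png',np.hstack([A,B]))"
```

```text
shift mm [ -1.1 -11.9   5.1] turn 0.11 n 0.3 clock 4.78 tilt [ 0.003 -0.001 -1.   ] F [-0.1 -0.3 -3.2] w 37.5 tcp [ 0.5465 -0.0193  0.1051] yang 5.51 tip 0.011
bracket_center top [131.1 351.7] 0.48
bracket_center top [251.4 121.2] 0.33
bracket_center side [174.9 237.1] 0.97
bracket_hole side [177.1 218.2] 0.64
bracket_hole side [221.2 177.5] 0.36
pin side [187.7 222. ] 0.96
```

View pics/C2.png

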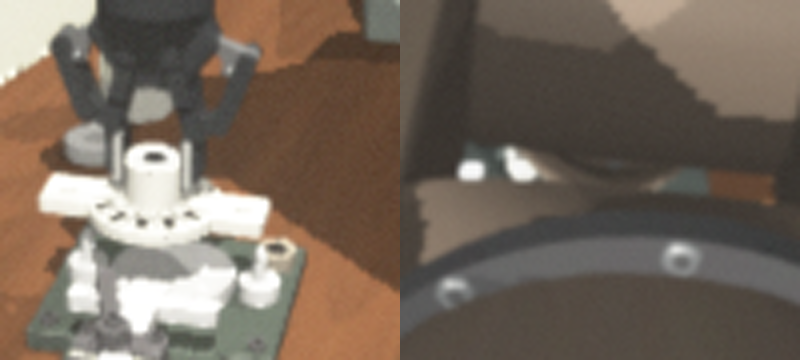

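{"api": "arm_command", "payload": {
  "series": [
    [-0.0005,-0.006,0.003,0,0.03],
    [-0.001,-0.012,0.005,0,0.03],
    [-0.001,-0.012,0.007,0,0.03],
    [-0.001,-0.012,0.01,0,0.03],
    [-0.001,-0.012,0.01,0,0.03]
  ]
}}

```text
clock: 5.6
tcp_pos: [0.5336, -0.0224, 0.0942]
tool_rot: [0.672, 0.74, 0.0, 0.001]
ft_force: [0.0, 0.1, -5.6]
width: 0.446
```

```bash
python3 -c "
from go import *
rel(fxw(0,0),.095,np.degrees(FT))
a=snap('side','s3')
for k in ('bracket_center','bracket_hole','pin'):
    for d in spotter.pinpoint(k,'side')[:2]:
      if d['conf']>.2: print(k,np.round(d['at'],1),round(d['conf'],2))
cv2.imwrite('pics/C3.png',cv2.resize(a[145:215,200:290,::-1],(800,622),interpolation=cv2.INTER_CUBIC)[:600])
t=get_obs()['tcp_pos'];R=Ro.from_quat(get_obs()['tool_rot']).as_matrix()
b=t[2]-.0317
for n,l in dict(boss=(0,0,.042),p=(.06,0,.011),m=(-.06,0,.011)).items():
    u=R[:2,1]*l[0]; r=proj('side',[t[0]+u[0],t[1]+u[1],b+l[2]]); print(n,np.round([(r[1]-200)*800/90,(r[0]-145)*800/90]))
for s in(1,-1):
    r=proj('side',[*fxw(.06*s,0),.054]);print('pin',s,np.round([(r[1]-200)*800/90,(r[0]-145)*800/90]))
"
```

```text
shift mm [ 0.7  1.3 -0.8] turn 0.11 n 0.0 clock 5.6 tilt [ 0.002 -0.001 -1.   ] F [ 0.   0.1 -5.6] w 38.1 tcp [ 0.5336 -0.0224  0.0942] yang 5.51 tip 0.011
bracket_center [177.3 241.1] 0.73
bracket_hole [179.  221.7] 0.59
bracket_hole [222.3 179.8] 0.23
pin [186.6 220.6] 0.81
boss [387. 245.]
p [196. 313.]
m [581. 359.]
pin 1 [195. 370.]
pin -1 [576. 418.]
```

View pics/C3.png

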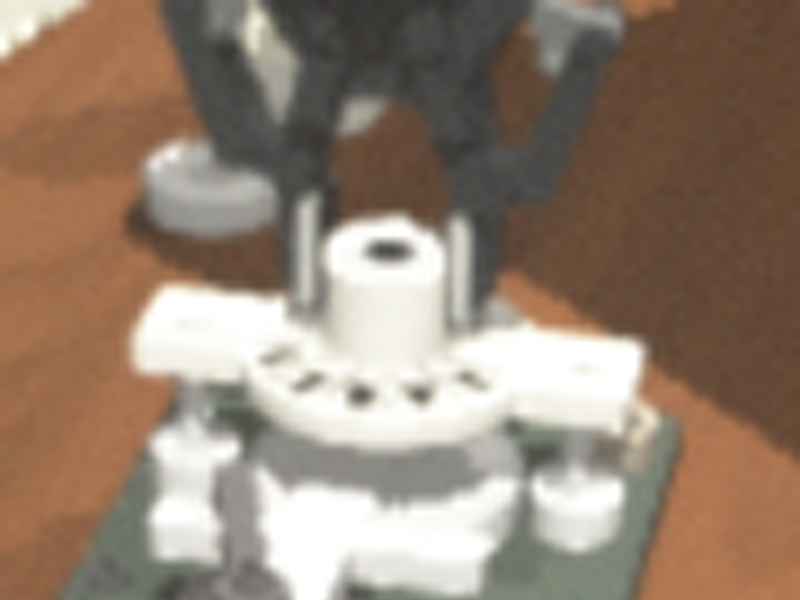

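Holes show at about (187,323) and (585,369), with pins below at x≈195 and 578, so the bracket is centred over the pins. I'll lower it gently and watch the force.

{"api": "arm_command", "payload": {
  "series": [
    [0,0.001,0.003,0.1,0.03],
    [0,0.001,0.006,0.1,0.03],
    [0,0.001,0.009,0.1,0.03],
    [0,0.001,0.012,0.1,0.03],
    [0,0.001,0.014,0.1,0.03]
  ],
  "newtons": 40
}}

```text
clock: 6.22
tcp_pos: [0.535, -0.0222, 0.0803]
tool_rot: [0.673, 0.74, 0.0, 0.001]
ft_force: [0.5, -0.8, -3.9]
width: 0.442
```

```bash
python3 -c "
from go import *
rel(fxw(0,0),.0617,np.degrees(FT));print(get_obs()['ft_torque'])"
```

```text
shift mm [ 0.7 -0.1 18.6] turn 0.03 n 0.4 clock 6.22 tilt [ 0.002 -0.001 -1.   ] F [ 0.5 -0.8 -3.9] w 37.8 tcp [ 0.535  -0.0222  0.0803] yang 5.43 tip 0.011
[-0.1592507   0.0187619   0.01853831]
```

{"api": "arm_command", "payload": {
  "series": [
    [0,0,0.004,0,0.03],
    [0,0,0.008,0,0.03],
    [0,0,0.012,0,0.03],
    [0,0,0.015,0,0.03],
    [0,0,0.017,0,0.03]
  ]
}}

```text
clock: 6.63
tcp_pos: [0.535, -0.0224, 0.0628]
tool_rot: [0.673, 0.74, 0.0, 0.001]
ft_force: [0.3, -2.7, -2.8]
width: 0.446
```

```bash
python3 -c "
from go import *
rel(fxw(0,0),.0617,np.degrees(FT));print(get_obs()['ft_torque'])
a=snap('side','s4')
cv2.imwrite('pics/C4.png',cv2.resize(a[145:215,200:290,::-1],(800,622),interpolation=cv2.INTER_CUBIC)[:600])"
```

```text
shift mm [ 0.8 -0.1  1.1] turn 0.03 n 0.0 clock 6.63 tilt [ 0.002 -0.001 -1.   ] F [ 0.3 -2.7 -2.8] w 38.0 tcp [ 0.535  -0.0224  0.0628] yang 5.43 tip 0.011
[-0.59143588  0.04833614  0.14223416]
```

View pics/C4.png

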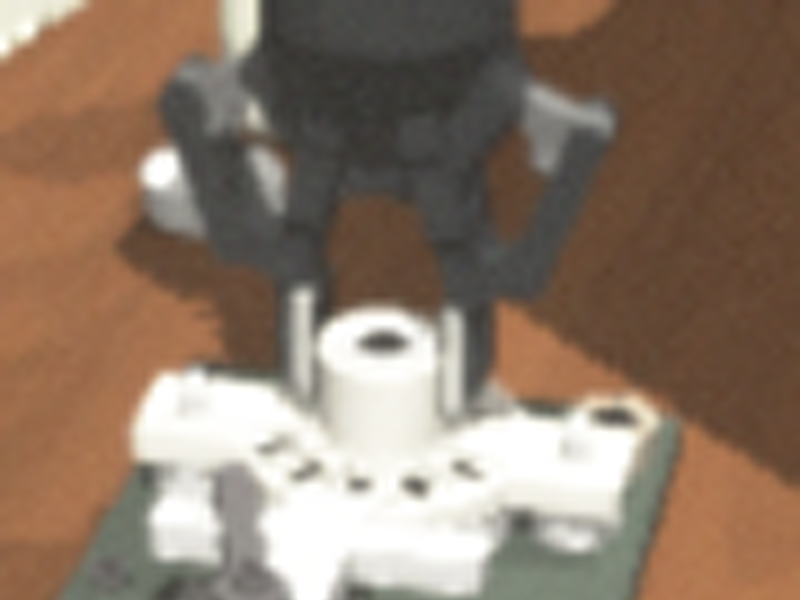

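Pin tips now show through both ears, at about (195,395) and (575,440). I'll press down the last bit.

{"api": "arm_command", "payload": {
  "series": [
    [-0.0005,0,0.001,0,0.03],
    [-0.0005,0,0.002,0,0.03],
    [-0.0005,0,0.003,0,0.03],
    [-0.0005,0,0.003,0,0.03],
    [-0.0005,0,0.003,0,0.03]
  ]
}}

```text
clock: 7.1
tcp_pos: [0.5352, -0.0228, 0.0616]
tool_rot: [0.673, 0.74, 0.0, 0.002]
ft_force: [-9.9, -0.9, 42.3]
width: 0.446
```

Contact at 42 N with the TCP at 0.0616, exactly the seated height. I'll unload and open.

{"api": "arm_command", "payload": {
  "series": [
    [0,0,-0.001,0,0.038],
    [0,0,-0.001,0,0.045],
    [0,0,-0.001,0,0.055],
    [0,0,-0.001,0,0.06],
    [0,0,-0.001,0,0.06]
  ]
}}

```text
clock: 7.52
tcp_pos: [0.5352, -0.0228, 0.0624]
tool_rot: [0.673, 0.74, 0.0, 0.001]
ft_force: [-0.3, 0.2, 0.8]
width: 0.701
```

{"api": "arm_command", "payload": {
  "series": [
    [0,0,0,0,0.06],
    [0,0,-0.002,0,0.06],
    [0,0,-0.015,0,0.06],
    [0,0,-0.04,0,0.06],
    [0,0,-0.06,0,0.06]
  ]
}}

```text
clock: 7.93
tcp_pos: [0.5346, -0.0226, 0.1231]
tool_rot: [0.673, 0.74, -0.0, 0.001]
ft_force: [0.7, -0.3, 0.7]
width: 0.702
```

```bash
python3 -c "
from go import *
rel(fxw(0,.105),.12,np.degrees(FT));print(get_obs()['ft_torque'])"
```

```text
shift mm [106.    0.3   3. ] turn 0.03 n 2.5 clock 7.93 tilt [ 0.001 -0.001 -1.   ] F [ 0.7 -0.3  0.7] w 59.9 tcp [ 0.5346 -0.0226  0.1231] yang 5.42 tip 0.011
[ 0.04074065 -0.03541576  0.00483965]
```

```bash
python3 -c "
from go import *
def zt(t,yang,off,rc):
    xy=np.array(t[:2])+off*np.array([np.cos(np.radians(yang)),np.sin(np.radians(yang))])
    zs=np.linspace(.0,.15,301);P=np.array([proj('side',[*xy,z]) for z in zs]);i=np.argmin(abs(P[:,0]-rc[0]));return zs[i],P[i],rc
for w in(.042,.046):
  print(zt((.4747,-.2761,.069),-30.74,w,(145.5,277)),zt((.4747,-.2761,.069),-30.74,-w,(153.75,297.5)))
print(zt((.5336,-.0224,.0942),5.5,.022,(179.9,234.6)),zt((.5336,-.0224,.0942),5.5,-.022,(182,252)))
"
```

```text
(np.float64(0.074), array([145.45185415, 278.07939864]), (145.5, 277)) (np.float64(0.074), array([153.80520075, 296.93460552]), (153.75, 297.5))
(np.float64(0.0725), array([145.49524225, 277.20090203]), (145.5, 277)) (np.float64(0.0755), array([153.78283484, 297.91025888]), (153.75, 297.5))
(np.float64(0.08), array([179.91858147, 235.75388731]), (179.9, 234.6)) (np.float64(0.0795), array([182.00725704, 251.70199045]), (182, 252))
```

{"api": "arm_command", "payload": {
  "series": [
    [0.03,0,0,0,0.0854],
    [0.06,0,0,0,0.0854],
    [0.085,0,0,0,0.0854],
    [0.106,0,0,0,0.0854],
    [0.107,0,0,0,0.0854]
  ]
}}

```text
clock: 8.35
tcp_pos: [0.5241, 0.0868, 0.1231]
tool_rot: [0.672, 0.74, 0.0, 0.001]
ft_force: [0.4, -0.4, -0.4]
width: 1.001
```

```bash
python3 -c "
from go import *
rel(fxw(0,.108),.055,np.degrees(FT))
a=snap('side','s5')
for k in ('bracket_center','bracket_hole','pin','crosspiece','lever_end','witness'):
    for d in spotter.pinpoint(k,'side')[:2]:
      if d['conf']>.2: print(k,np.round(d['at'],1),round(d['conf'],2))
cv2.imwrite('pics/C5.png',cv2.resize(a[145:250,190:330,::-1],(800,600),interpolation=cv2.INTER_CUBIC)[:600])"
```

```text
shift mm [-0.8  0.3 68.1] turn 0.14 n 1.6 clock 8.35 tilt [ 0.001 -0.001 -1.   ] F [ 0.4 -0.4 -0.4] w 85.5 tcp [0.5241 0.0868 0.1231] yang 5.54 tip 0.011
bracket_center [186.8 244.8] 0.84
bracket_hole [191.  221.1] 0.7
bracket_hole [198.4 240.4] 0.51
pin [188.6 222.1] 0.77
crosspiece [209.3 232.6] 0.87
lever_end [197.5 224.9] 0.59
witness [218.8 228.1] 0.56
witness [245.  285.8] 0.41
```

View pics/C5.png

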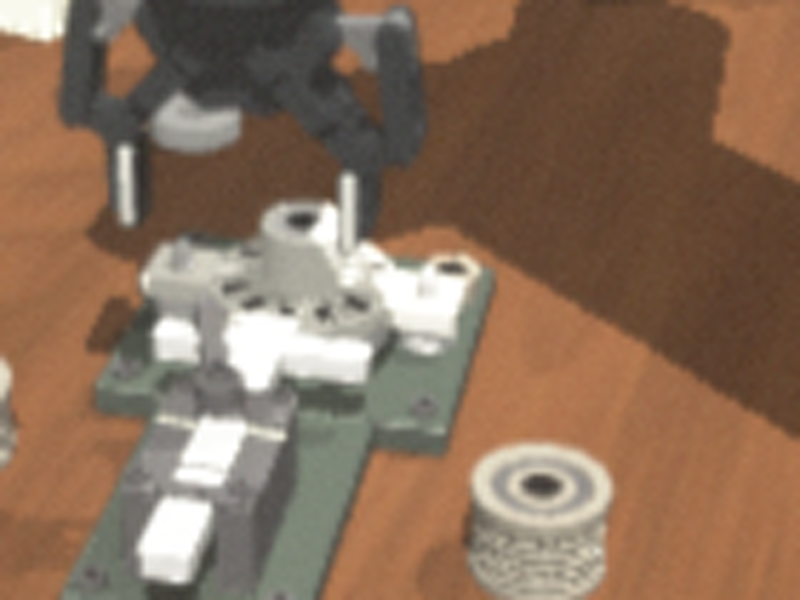

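The bracket sits flush on the nest with the pins showing through. The open fingers are left and right of the strap, with tips at about (128,222) and (350,245). From the images, the open tips stand about level with or slightly behind the TCP, so I'll hook with the TCP at about z = 0.041.

{"api": "arm_command", "payload": {
  "series": [
    [-0.0015,0,0.02,0,0.0854],
    [-0.0015,0,0.04,0,0.0854],
    [-0.0015,0,0.055,0,0.0854],
    [-0.0015,0,0.065,0,0.0854],
    [-0.0015,0,0.071,0,0.0854]
  ]
}}

```text
clock: 9.12
tcp_pos: [0.5245, 0.0809, 0.0508]
tool_rot: [0.674, 0.739, -0.001, 0.0]
ft_force: [-0.5, -0.3, 1.0]
width: 0.999
```

```bash
python3 -c "
from go import *
rel(fxw(0,.107),.041,np.degrees(FT))
a=snap('side','s6')
cv2.imwrite('pics/C6.png',cv2.resize(a[145:250,170:310,::-1],(800,600),interpolation=cv2.INTER_CUBIC)[:600])"
```

```text
shift mm [4.  0.6 9.8] turn -0.08 n 0.3 clock 9.12 tilt [-0.    -0.001 -1.   ] F [-0.5 -0.3  1. ] w 85.3 tcp [0.5245 0.0809 0.0508] yang 5.31 tip 0.011
```

View pics/C6.png

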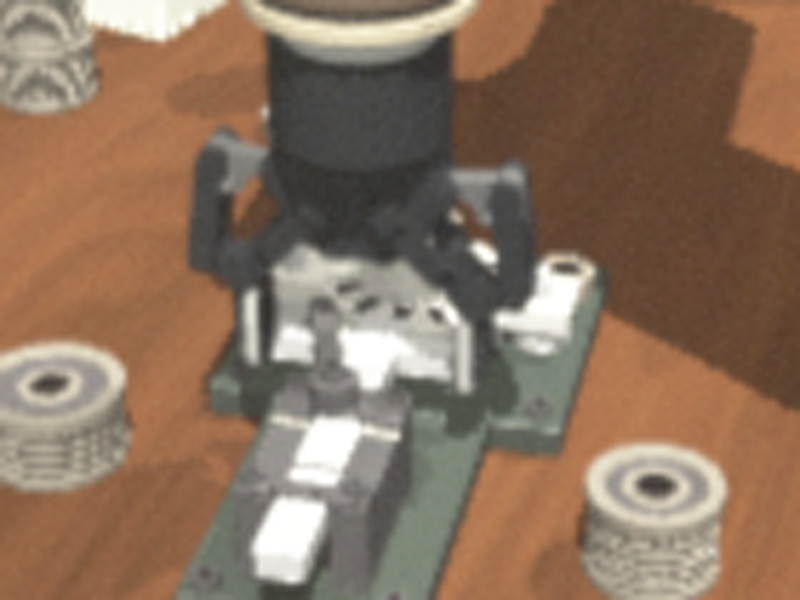

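The fingers are straddling the strap and lever, with tips at (252,358) and (465,390) on the guide side of the crosspiece. They are 4 mm nearer it than planned. I'll correct that and go down to full depth.

{"api": "arm_command", "payload": {
  "series": [
    [0.002,0.0005,0.0,0,0.0854],
    [0.003,0.0005,0.003,0,0.0854],
    [0.003,0.0005,0.006,0,0.0854],
    [0.003,0.0005,0.0095,0,0.0854],
    [0.003,0.0005,0.0095,0,0.0854]
  ]
}}

```text
clock: 9.58
tcp_pos: [0.5244, 0.0841, 0.0407]
tool_rot: [0.673, 0.739, -0.001, 0.0]
ft_force: [0.2, 0.4, 0.6]
width: 1.002
```

```bash
python3 -c "
from go import *
rel(fxw(0,.107),.041,np.degrees(FT));rel(fxw(0,.072),.041,np.degrees(FT))"
```

```text
shift mm [ 0.8  0.4 -0.3] turn -0.06 n 0.0 clock 9.58 tilt [-0.001 -0.002 -1.   ] F [0.2 0.4 0.6] w 85.5 tcp [0.5244 0.0841 0.0407] yang 5.33 tip 0.011
shift mm [-34.2   0.5  -0.3] turn -0.06 n 0.8 clock 9.58 tilt [-0.001 -0.002 -1.   ] F [0.2 0.4 0.6] w 85.5 tcp [0.5244 0.0841 0.0407] yang 5.33 tip 0.011
```

{"api": "arm_command", "payload": {
  "series": [
    [-0.006,0.0005,0,0,0.0854],
    [-0.012,0.0005,0,0,0.0854],
    [-0.018,0.0005,0,0,0.0854],
    [-0.024,0.0005,0,0,0.0854],
    [-0.026,0.0005,0,0,0.0854]
  ]
}}

```text
clock: 10.0
tcp_pos: [0.5277, 0.0573, 0.0408]
tool_rot: [0.674, 0.739, -0.001, 0.0]
ft_force: [0.4, 6.0, -2.1]
width: 1.001
```

```bash
python3 -c "
from go import *
rel(fxw(0,.072),.041,np.degrees(FT))
a=snap('side','s7')
cv2.imwrite('pics/C7.png',cv2.resize(a[180:250,180:273,::-1],(797,600),interpolation=cv2.INTER_CUBIC))"
```

```text
shift mm [-7.2 -0.3 -0.2] turn -0.1 n 0.2 clock 10.0 tilt [-0.    -0.001 -1.   ] F [ 0.4  6.  -2.1] w 85.5 tcp [0.5277 0.0573 0.0408] yang 5.3 tip 0.011
```

View pics/C7.png

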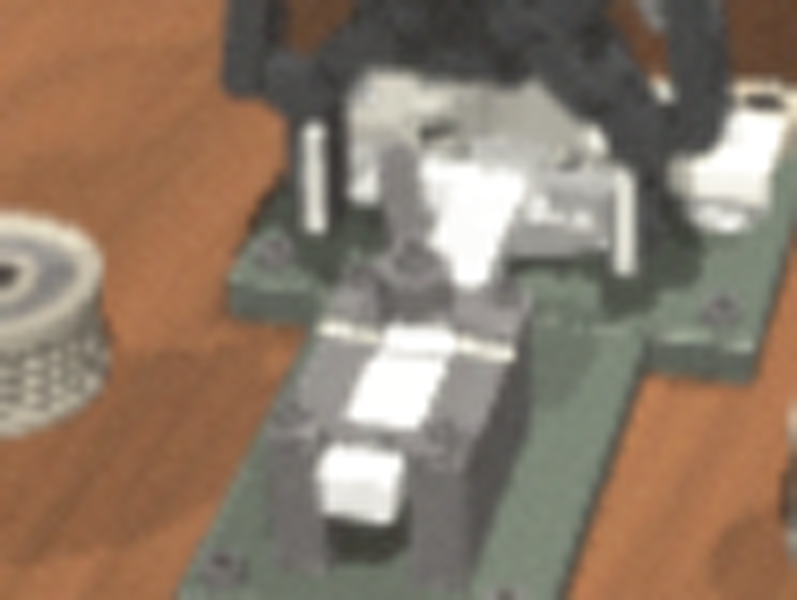

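```bash
cat > prof.py <<'E'
from go import *
from scipy.ndimage import map_coordinates as mc
def prof(f,p=True):
    g=cv2.imread(f'pics/{f}.png').astype(float).mean(2)
    ys=np.arange(.140,.206,.002);out=[]
    for x in(-.004,0,.004,.019,-.019):
        P=np.array([proj('side',[*fxw(x,y),.058]) for y in ys]);out.append(mc(g,P.T,order=1))
    s=np.mean(out[:3],0);w=np.mean(out[3:],0)
    print(f);print(' '.join(f'{int(round(y*1000))}:{a:.0f}/{b:.0f}' for y,a,b in zip(ys,s,w)))
E
python3 -c "
from prof import *
prof('side0');prof('s5');prof('s7')"
```

```text
side0
140:113/127 142:121/127 144:133/128 146:159/130 148:190/136 150:219/156 152:241/178 154:246/174 156:247/159 158:247/141 160:247/127 162:247/122 164:247/121 166:247/120 168:246/120 170:246/120 172:246/119 174:244/118 176:239/118 178:228/118 180:208/118 182:196/117 184:213/116 186:233/116 188:236/113 190:228/112 192:197/112 194:160/109 196:137/111 198:128/115 200:133/121 202:146/123 204:176/116
s5
140:119/138 142:129/138 144:141/139 146:169/143 148:200/151 150:226/175 152:246/200 154:250/194 156:251/176 158:251/158 160:251/145 162:251/139 164:251/137 166:252/137 168:252/137 170:253/137 172:254/138 174:254/140 176:254/143 178:250/146 180:239/146 182:232/145 184:241/143 186:251/140 188:253/135 190:249/131 192:228/126 194:197/119 196:168/121 198:150/124 200:150/131 202:159/133 204:188/125
s7
140:125/147 142:135/147 144:151/147 146:185/149 148:220/158 150:238/186 152:250/216 154:252/211 156:250/192 158:242/173 160:235/157 162:239/151 164:249/149 166:254/148 168:255/148 170:255/148 172:255/149 174:255/148 176:255/148 178:255/148 180:255/148 182:255/147 184:255/144 186:254/141 188:253/136 190:249/132 192:227/127 194:196/121 196:168/122 198:152/126 200:151/133 202:160/134 204:188/125
```

{"api": "arm_command", "payload": {
  "series": [
    [-0.002,-0.0003,0,0,0.0854],
    [-0.004,-0.0003,0,0,0.0854],
    [-0.006,-0.0003,0,0,0.0854],
    [-0.0065,-0.0003,0,0,0.0854],
    [-0.0065,-0.0003,0,0,0.0854]
  ]
}}

```text
clock: 10.47
tcp_pos: [0.5283, 0.0506, 0.0409]
tool_rot: [0.674, 0.739, -0.0, 0.001]
ft_force: [2.0, 6.4, -4.6]
width: 1.003
```

```bash
python3 -c "
from prof import *
rel(fxw(0,.072),.041,np.degrees(FT))
a=snap('side','s8');prof('s8')"
```

```text
shift mm [-0.5 -0.3 -0.1] turn -0.13 n 0.0 clock 10.47 tilt [ 0.001 -0.001 -1.   ] F [ 2.   6.4 -4.6] w 85.7 tcp [0.5283 0.0506 0.0409] yang 5.27 tip 0.011
s8
140:124/145 142:132/145 144:138/146 146:150/149 148:165/159 150:190/187 152:215/216 154:231/211 156:246/193 158:254/174 160:255/157 162:255/150 164:255/148 166:255/147 168:255/148 170:255/148 172:255/147 174:255/146 176:255/147 178:255/148 180:255/148 182:255/147 184:255/145 186:254/141 188:253/135 190:249/131 192:228/126 194:197/119 196:168/121 198:152/125 200:151/131 202:159/133 204:187/124
```

```bash
python3 -c "
from prof import *
for x,z in((0,.046),(0,.051)):
  ys=np.arange(.19,.27,.002)
  for f in('side0','s5','s7','s8'):
    g=cv2.imread(f'pics/{f}.png').astype(float).mean(2)
    s=np.mean([mc(g,np.array([proj('side',[*fxw(x+e,y),z]) for y in ys]).T,order=1) for e in(-.005,0,.005)],0)
    i=len(s)-1
    # last falling crossing of 175
    j=max(k for k in range(i) if s[k]>=175 and s[k+1]<175)
    print(z,f,round(1000*(ys[j]+.002*(s[j]-175)/(s[j]-s[j+1])),1),s.max().round())
"
```

```text
0.046 side0 239.4 254.0
0.046 s5 240.1 255.0
0.046 s7 217.6 254.0
0.046 s8 211.0 248.0
0.051 side0 244.3 254.0
0.051 s5 245.0 255.0
0.051 s7 223.1 254.0
0.051 s8 216.5 247.0
```

The strap's rear edge has moved 28.6 mm, which puts it at the mark (6.4 N pull). The lever is still open. I'll hold briefly, then squeeze slowly.

{"api": "arm_command", "payload": {
  "series": [
    [0,0,0,0,0.0854],
    [0,0,0,0,0.0854],
    [0,0,0,0,0.0854],
    [0,0,0,0,0.075],
    [0,0,0,0,0.065]
  ],
  "newtons": 40
}}

```text
clock: 10.93
tcp_pos: [0.5292, 0.0507, 0.0413]
tool_rot: [0.674, 0.739, 0.0, 0.001]
ft_force: [2.5, 5.8, 3.2]
width: 0.771
```

{"api": "arm_command", "payload": {
  "series": [
    [0,0,0,0,0.055],
    [0,0,0,0,0.045],
    [0,0,0,0,0.035],
    [0,0,0,0,0.025],
    [0,0,0,0,0.015]
  ]
}}

```text
clock: 11.35
tcp_pos: [0.5269, 0.0504, 0.0415]
tool_rot: [0.674, 0.739, -0.001, -0.0]
ft_force: [-13.2, 4.4, 19.0]
width: 0.226
```

{"api": "arm_command", "payload": {
  "series": [
    [0,0,0,0,0.01],
    [0,0,0,0,0.01],
    [0,0,0,0,0.01],
    [0,0,0,0,0.01],
    [0,0,0,0,0.01]
  ]
}}

```text
clock: 11.77
tcp_pos: [0.5268, 0.0504, 0.0417]
tool_rot: [0.674, 0.739, -0.001, -0.0]
ft_force: [-1.0, 5.4, 1.1]
width: 0.225
```

```bash
python3 -c "
from prof import *
rel(fxw(0,.072),.041,np.degrees(FT))
a=snap('side','s9')
z=.046;ys=np.arange(.19,.27,.002)
for f in('side0','s8','s9'):
    g=cv2.imread(f'pics/{f}.png').astype(float).mean(2)
    s=np.mean([mc(g,np.array([proj('side',[*fxw(e,y),z]) for y in ys]).T,order=1) for e in(-.005,0,.005)],0)
    j=max(k for k in range(len(s)-1) if s[k]>=175 and s[k+1]<175)
    print(f,round(1000*(ys[j]+.002*(s[j]-175)/(s[j]-s[j+1])),1))
cv2.imwrite('pics/C9.png',cv2.resize(a[165:250,180:293,::-1],(797,600),interpolation=cv2.INTER_CUBIC))"
```

```text
shift mm [-0.4  1.2  0.7] turn -0.12 n 0.0 clock 11.77 tilt [-0.002 -0.001 -1.   ] F [-1.   5.4  1.1] w 19.2 tcp [0.5268 0.0504 0.0417] yang 5.28 tip 0.011
side0 239.4
s8 211.0
s9 211.6
```

View pics/C9.png

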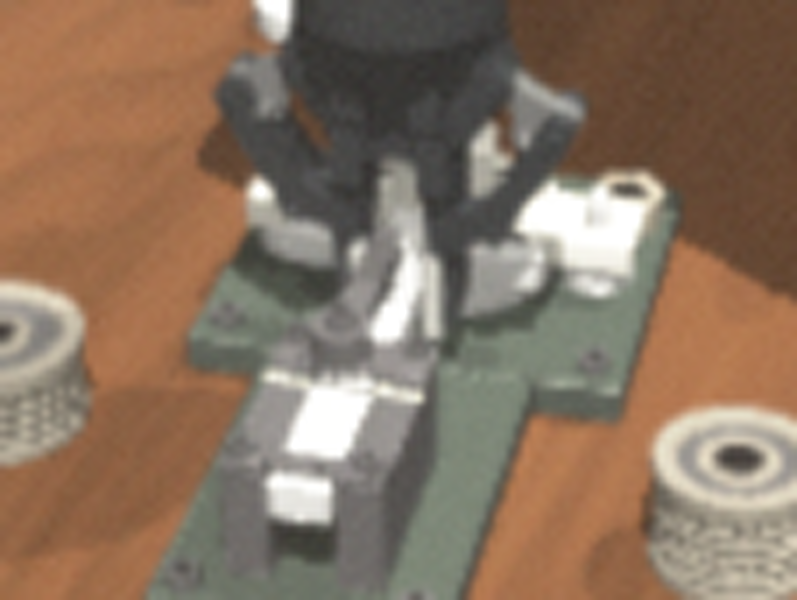

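```bash
python3 -c "
from prof import *
g=cv2.imread('pics/s9.png').astype(float).mean(2)
xs=np.arange(-.016,.024,.002)
print('x',(xs*1000).round().astype(int))
for y in(.124,.116,.108,.1,.094,.088):
    P=np.array([proj('side',[*fxw(x,y),.072]) for x in xs]);print(y,mc(g,P.T,order=1).round().astype(int))
for d in spotter.pinpoint('lever_end','side')[:2]+spotter.pinpoint('bracket_center','side')[:1]: print(np.round(d['at'],1),d['conf'])
for th in(0,.07,.14,.38): print(th,proj('side',[*fxw(.004+.064*np.sin(th),.141-.064*np.cos(th)),.066]).round(1))
print(proj('side',[*fxw(0,0),.051]).round(1))
b=cv2.imread('pics/s9.png');c=cv2.resize(b[185:225,210:260],(750,600),interpolation=cv2.INTER_CUBIC)
for th,col in((0,(0,255,0)),(.1,(0,0,255))):
  for s in np.arange(.01,.07,.006):
    r=proj('side',[*fxw(.004+s*np.sin(th),.141-s*np.cos(th)),.072]);cv2.circle(c,(int((r[1]-210+.5)*15),int((r[0]-185+.5)*15)),4,col,-1)
cv2.imwrite('pics/D9.png',c)"
```

```text
x [-16 -14 -12 -10  -8  -6  -4  -2   0   2   4   6   8  10  12  14  16  18
  20  22]
0.124 [235 253 254 250 236 165 132 134 147 147 139 127 112  96  84  73  74  76
  77  78]
0.116 [223 244 250 236 194 131 118 130 146 149 148 143 121  92  70  66  62  61
  63  65]
0.108 [221 246 250 237 200 134 104 118 131 136 137 134 116  98  83  72  68  68
  69  69]
0.1 [207 229 246 249 226 175 107 113 121 127 130 135 152 144 117  91 100 112
 123 128]
0.094 [198 210 229 246 236 180 131 113 123 126 128 134 152 187 163 121  90 104
 130 144]
0.088 [152 172 182 205 226 212 153 129 126 129 126 128 148 176 184 137  97  83
 104 137]
[198.5 234.4] 0.53
[197.4 271.5] 0.52
[188.7 244.4] 0.8
0 [199.8 234.3]
0.07 [199.6 232.6]
0.14 [199.5 230.8]
0.38 [199.5 224.8]
[190.3 243.2]
```

View pics/D9.png

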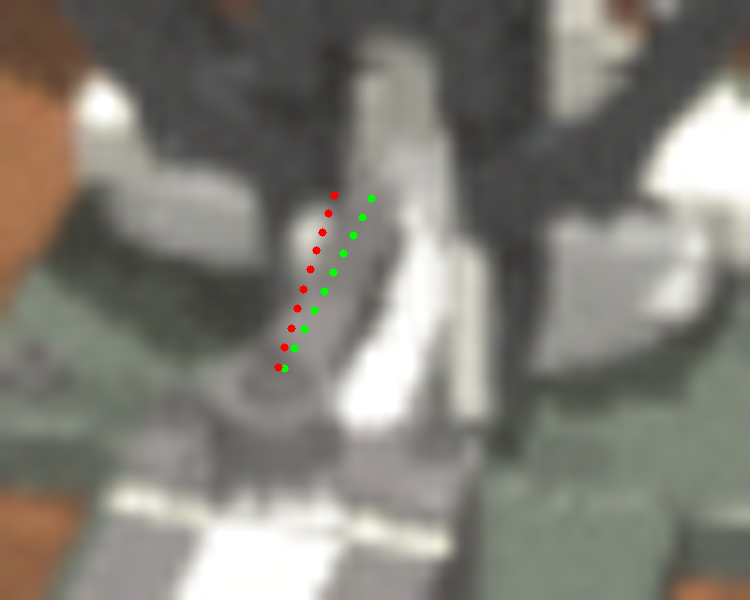

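The lever lies along the θ=0 (green) line, and the net puts its end at column 234.4 against 234.3 predicted when shut. The opening reads 19.2 mm on the 20 mm strap. Handing in.

```bash
python3 -c "
from go import *
rel(fxw(0,.072),.041,np.degrees(FT));print(ticket.close_job())"
```

```text
shift mm [-0.4  1.1  0.7] turn -0.12 n 0.0 clock 11.92 tilt [-0.002 -0.001 -1.   ] F [-1.2  5.2  1.8] w 19.2 tcp [0.5269 0.0504 0.0417] yang 5.27 tip 0.011
the job is handed in; nothing more can be done
None
```

The job is handed in at 11.9 s on the robot's clock, with the arm still gripping the strap at its line. The hand-in reports no verdict.

I lowered the bracket over both pins until it met the nest, then let go of it. I hooked the fingers behind the crosspiece, drew the strap out to its line, and squeezed the cam lever shut while holding it there.

**Last checks:**
- **Strap:** its rear edge had moved about 28 mm from the start, where the mark is 28 mm. The spring's pull on the tool read about 5.2 N.
- **Grip:** the opening reads 19.2 mm on the 20 mm strap, at a grip setting of 40 N.
- **Lever:** it lies along the shut line in the overlay, and the network put its end within 1.5 pixels of where it should be when shut.
- **Bracket:** it met the nest at the expected height, with a push of about 42 N, and both pin tips showed through the ears before that. Its centre was last seen within about 2 pixels of the expected seated spot. That is within the network's noise, and I did not measure its tilt separately.
- **Other parts:** none of my moves went near them. The nut and pulleys looked unmoved in the last pictures, but I did not re-measure any of them.

**Disagreement:** the scribed line itself was blurred by the guide's edge at the end and read about 4 mm further out. I went by the rear-edge measurement, because it agreed with how far the tool had moved.

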